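# Shut the red air valve under the sliding cover

## Robot

A 6-joint arm with a two-finger parallel gripper is mounted at the origin on the work surface. World frame = base frame: x ahead of the robot, y to its left, z up, the work surface at z = 0. Lengths are in m, angles in rad, forces in N, time in s.
With the tool pointing down it reaches from about 0.3 to 0.75 m from the base axis. Payload 8.5 kg.
Tool frame: the origin (TCP) lies at the very end of the fingers, on their centre line; the grasp point (between the pads) lies 19 mm behind it; y points along the fingers, z is the direction in which the jaws open and shut, and the axes are right-handed (so a half turn about y gives the same grasp; the last joint's range is limited). The gripper opens to 85 mm and grips with 20 to 120 N. Pads are 22 mm wide; open, the fingers measure 114 mm over their backs; the gripper's body (76 mm by 85 mm) begins 54 mm behind the grasp point. The pads swing forward as they close: fully open they stand 13 mm farther back than shut.
Start: joints at [-1.553, 0.381, 1.297, -0, 1.464, -0.215], TCP at [0.127, -0.535, 0.231] pointing down, gripper open.
Joint ranges: [-3.11, 3.11], [-0.89, 2.33], [0.22, 2.48], [-1.42, 4.56], [0.17, 2.85], [-2.88, 2.88]. Speed limits (rad/s): [2.39, 2.39, 3.14, 3.14, 3.14, 3.14].

## Interface

Orientations are given as a rotation vector (axis times angle).
In Python, from rig import ctrl gives the robot as it stands. The module is installed in compiled form; this text tells all that it offers.
- The arm moves only by the tool send_rows, never from a script. Its argument "rows" is a list of rows, each a list of 3 entries, a list of its own where there are three numbers: the turn, a rotation vector about the tool's x, y, z normalised to -1 to 1, where 1 is 30 degrees, then the shift along the tool's x, y, z normalised to -1 to 1, where 1 is 100 mm, then the closure, from 0 (fully open) to 1 (shut). In form: [[[wx, wy, wz], [x, y, z], fingers], ...]. A call has 1 to 8 rows; each row is the pose to reach, as a shift and turn from the pose measured when the call began, along the tool's axes at that moment; what a row does not reach only later rows make up. A row lasts 1/12 s, in which the tool goes at most 41.7 mm and 7.16 degrees, less where a joint would pass 70% of its speed; a pose out of reach is approached as far as the arm can. A call with a number of a shift or a turn outside -1 to 1 is refused whole. A call with a gripper value outside its range is refused whole. The fingers move at their own pace and stop on an object; "force" is the grip in N (left out, the last holds). Time passes only in rows, so rows that repeat a pose let the fingers close. It gives the time, the measured TCP pose, the force and the opening at its end, in the units of the state.
- ctrl.get_obs(): the state, without advancing time (a new reading comes with each control period).
- ctrl.camera(name): name is "scene" or "top"; returns a dict with "frame" (400x640x3 uint8, red, green, blue), "range_z" (400x640 float32, m along the optical axis (not along the pixel's ray), 0 where there is no reading), "intrinsics" (3x3 intrinsics, pixels), "origin" and "attitude" of the camera in the world. Camera axes: x right, y down, z forward; pixel columns grow to the right and rows downward; lengths in m; the calibration is good to about 2 mm. A picture is of the moment at which its call begins.
- ctrl.sign_off(): hands the job in, once; it reports no verdict.
The state is a dict: "clock": time; "joints": joint angles; "qd": joint speeds; "tau": joint torques, N m; "tcp_pos": TCP position; "tool_rot": TCP orientation; "contact_force": force on the tool from outside, world axes, zero at the start; "moment": the same for the moment, N m; "width": finger opening in m.
Only numpy, scipy, OpenCV 4.12 (cv2) and the standard library are available. Lean on these libraries where they do the work, as an engineer would, in place of code of your own. Each camera call takes 0.05 s, during which the arm holds its last target. There are 200 camera calls.

## Task

On the bench air box, push the loose cover along its guides (it has an upturned flange to push on), without lifting it out, all the way onto the closed end of the box so that the two valves are uncovered. Then push the red valve handle clockwise until it is fully shut, square across its pipe. Leave the blue valve as it is, do not disturb the reference ball or the steel block, and finish clear of everything.

Things in the scene. Friction and masses are not known exactly. Their poses are not given: they have to be found in the camera images.
- air_box: Blue steel air box fixed to the bench, 210 (x) x 510 (y) x 102 mm high; origin at the centre of its underside, z up; its front (gauge, black knob, two outlets, up to 30 mm out) faces its -x. The -y half is the open valve well, the +y half (y above -10) is closed, top at 94 mm. An inlet pipe leaves the back at y 170, out to x 187, top at 61 mm. In all entries x, y are the box's axes, heights are above the bench.
- well (a point): Centre of the mouth of the valve well, height 96 mm. Inside, the well spans 158 mm in x and 233 mm in y (box y -243 to -10), floor at 6 mm; a manifold bar lies in it at box x 52 to 76, top at 52 mm. Along both long sides of the box a ledge, top at 96 mm, 20 mm wide, carries the cover; outside it a 6 mm wide rim rises to 102 mm. The -y end wall is 94 mm high.
- stop (a point): Middle of the inner face of the stop lip at the box's +y end (box y 249), 102 mm high at its top, where the cover's +y edge ends when it is slid all the way.
- cover: Loose aluminium plate 193 (x) x 245 (y) x 4 mm with 2 mm ribs, 0.28 to 0.56 kg, on the ledges between the rims (2.5 mm play each side); origin at the centre of its underside (height 96 mm), axes as the box. It slides along y against 1 to 8 N of friction and stays where left. It starts over the well, centre at box y -130 to -100 mm; against the stop its centre is at box y +126.5 mm.
- flange (a point): Bent-up flange at the cover's -y end, upper edge painted yellow: 110 mm wide along x, 4 mm thick, its top 24 mm above the cover's underside (height 120 mm). The point lies in the middle of its outer (-y) face, height 110 mm. Pushing this face towards the box's +y slides the cover open.
- red_handle (a joint): Angle of the marked (red) lever of a quarter-turn ball valve, rad: 0 = open, lever along the pipe, pointing to the box's -x; grows clockwise seen from above; 1.571 = shut against its stop, lever across the pipe, pointing to +y. Starts at 0 to 0.3. Friction 0.18 N m (about 4 N at the grip); it stays where it is left.
- red_tip (a point): Middle of the end of the red lever, 62 mm from the stem axis, 75 mm above the bench. The red sleeve is 14 mm wide and 10 mm thick (70 to 80 mm above the bench) and runs from 16 to 62 mm from the stem axis. Under the lever the valve body and pipe reach up to 50 mm above the bench.
- red_stem (a point): Point on the vertical stem axis of the red valve, 75 mm above the bench, at x +25 mm in the box frame and at either y -185 or y -85 mm (red and blue may be either way round). A stem nut of 20 mm diameter reaches 80 mm above the bench.
- blue_handle (a joint): Angle of the blue lever of the other valve, same build and same sense as the red one; starts at 0 to 0.12 and must stay.
- blue_tip (a point): Middle of the end of the blue lever, 62 mm from its stem axis, 75 mm above the bench.
- blue_stem (a point): Point on the stem axis of the blue valve, 75 mm above the bench, in the other of the two valve places.
- ref_ball: Reference ball: white ceramic ball of 25 mm on a thin post and a dark round steel foot of 52 mm diameter, 101 mm high in all, loose, standing behind the box (+x); origin at the centre of its underside.
- setup_block: Steel set-up block with holes, 75 x 25 x 50 mm high, loose, standing beyond the -y end of the box; origin at the centre of its underside.

How it is judged:
By the outcome, as a careful person would: the job done as asked, in the order asked, and still so for the second after the job is handed in, with the robot touching nothing.
It also fails if it takes over 48 s, if anything falls off the work surface, if the arm or the gripper's body presses on something with over 40 N, if the wrist force passes 120 N, or if a joint passes its speed limit or range.

## Working session

There is one attempt and no reset: what is moved stays moved. The work goes in short steps, Python scripts to look and compute and a tool call to move; the robot and the scene stay as the last step left them, time stands still between calls to the robot, and variables do not carry over. Pictures are saved under pics/ and viewed, about 8 in all and at most 12, crops included, and the job is handed in when it is done.

Besides the shell and the picture viewer there is one more tool, called after "Emit:" by a JSON object that holds its "op" and its "data", one argument or row to a line. send_rows: Moves the arm, as the interface text tells. Scaled input: -1 to 1 covers 100 mm each way for a shift and 30 degrees each way for a turn. Its arguments: {"type":"object","properties":{"rows":{"type":"array"},"force":{"type":"number"}},"required":["rows"]}

```bash
mkdir -p pics; cat > h.py <<'E'
import numpy as np, cv2
from rig import ctrl
from scipy.spatial.transform import Rotation as R
def att(c):
    a=np.array(c["attitude"],float)
    return a if a.shape==(3,3) else R.from_rotvec(a).as_matrix()
def shot(n,save=None):
    c=ctrl.camera(n)
    if save: cv2.imwrite(f"pics/{save}.png",cv2.cvtColor(c["frame"],cv2.COLOR_RGB2BGR))
    return c
def ray(c,uv,z):
    uv=np.atleast_2d(uv).astype(float); K=np.array(c["intrinsics"])
    d=np.c_[(uv[:,0]-K[0,2])/K[0,0],(uv[:,1]-K[1,2])/K[1,1],np.ones(len(uv))]@att(c).T
    o=np.array(c["origin"]); return o+d*((z-o[2])/d[:,2])[:,None]
def cloud(c):
    K=np.array(c["intrinsics"]); z=c["range_z"]; v,u=np.indices(z.shape)
    p=np.stack([(u-K[0,2])/K[0,0]*z,(v-K[1,2])/K[1,1]*z,z],-1)
    return p@att(c).T+np.array(c["origin"])
E
python3 - <<'E'
from h import *
for n in("scene","top"):
    c=shot(n,n+"0"); print(n,c["origin"],np.array(c["attitude"]).tolist(),c["intrinsics"])
o=ctrl.get_obs(); print(o["clock"],o["tcp_pos"],o["tool_rot"],R.from_rotvec(o["tool_rot"]).as_matrix().round(3) if len(o["tool_rot"])==3 else "",o["width"],o["contact_force"])
E
```

```text
scene [ 0.99973153 -0.62424769  0.61878753] [-2.1384662570605593, -0.6317351150325792, 0.3369922246165274] [[401.3486251    0.         320.07051653]
 [  0.         401.3486251  206.28732071]
 [  0.           0.           1.        ]]
top [ 0.41086606 -0.03565113  1.37269037] [-2.1184491883131455, 2.1614553734208686, -0.16451020651929393] [[493.9889707    0.         330.0913674 ]
 [  0.         493.9889707  200.52480114]
 [  0.           0.           1.        ]]
0.1 [ 0.12687623 -0.53490108  0.23076043] [-0.24521323  2.09935732 -2.09654049] [[-0.973 -0.     0.231]
 [-0.231  0.001 -0.973]
 [-0.    -1.    -0.001]] 0.08528424877509527 [-0.53405574  0.44960917 -0.08325833]
```

View pics/top0.png

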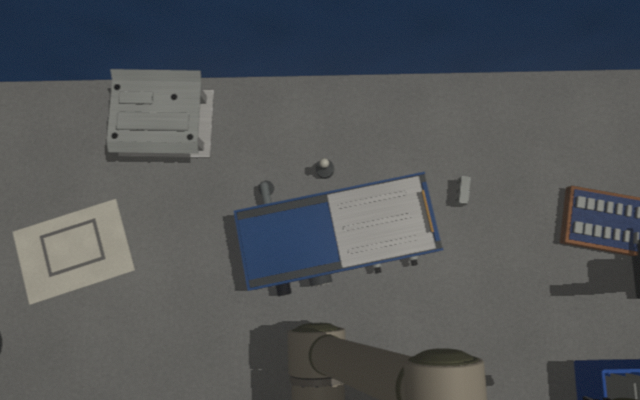

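View pics/scene0.png

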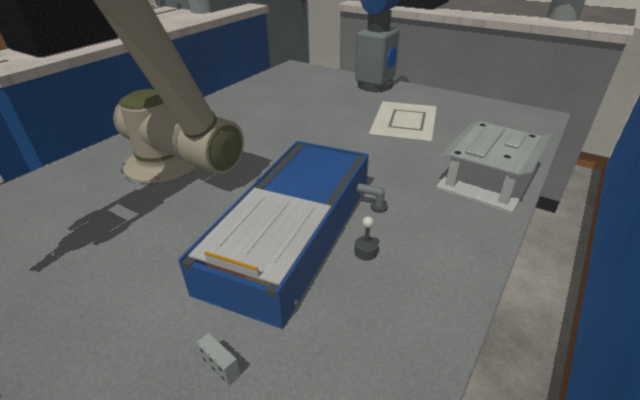

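The top view shows the box at about (340,230), with +x up and +y to the left. The cover is on the right half and its yellow flange is near (427,212). The block is at (464,190) and the ball at (324,164). Next I measure the box pose.

```bash
cat > m.py <<'E'
from h import *
c=shot("top"); P=cloud(c); f=c["frame"]; hsv=cv2.cvtColor(f,cv2.COLOR_RGB2HSV)
z=P[...,2]; m=((z>.085)&(z<.13)&(P[...,0]>.2)&(P[...,0]<.6)&(abs(P[...,1])<.4)).astype(np.uint8)
n,l,s,_=cv2.connectedComponentsWithStats(m); k=1+np.argmax(s[1:,4]); 
pts=np.argwhere(l==k)[:,::-1]
W=ray(c,pts,.100)[:,:2]
r=cv2.minAreaRect((W*1000).astype(np.float32)); print("rect",r)
# front/back long sides: robust line-fits through column extremes
b=cv2.boxPoints(r); print(b.round(1).tolist())
y=(hsv[...,0]>12)&(hsv[...,0]<32)&(hsv[...,1]>110)&(l>=0)&(P[...,0]>.2)&(P[...,0]<.6)&(abs(P[...,1])<.4)
yp=np.argwhere(y)[:,::-1]; print("yellow",len(yp)); w=ray(c,yp,.12)[:,:2]*1000; print(cv2.minAreaRect(w.astype(np.float32)), w.mean(0))
q=cv2.minAreaRect(yp.astype(np.float32));print(q)
for nm,lo,hi in(("ball",.07,.11),("block",.03,.06)):
    reg=(P[...,0]>.35)&(P[...,0]<.62)&(z>lo)&(z<hi)&(l!=k)
    n2,l2,s2,c2=cv2.connectedComponentsWithStats(reg.astype(np.uint8))
    for i in range(1,n2):
        if s2[i,4]>20: print(nm,s2[i],np.median(P[l2==i],0).round(4))
E
python3 m.py
```

```text
rect ((533.05517578125, -53.730072021484375), (210.3949432373047, 510.3352966308594), 10.521201133728027)
[[383.0, 177.89999389648438], [476.20001220703125, -323.79998779296875], [683.0999755859375, -285.3999938964844], [589.9000244140625, 216.39999389648438]]
yellow 40
((561.5671997070312, -285.4642639160156), (73.66918182373047, 3.3354785442352295), 10.490410804748535) [ 561.44789125 -285.42679562]
((428.29718017578125, 216.0482635498047), (28.85991859436035, 1.2970750331878662), 76.60750579833984)
ball [ 258  195  166   11 1117] [ 0.6093 -0.0826  0.0992]
ball [426 195   6   8  36] [ 0.6098 -0.2924  0.0944]
ball [311 275  20  12 160] [ 0.4056 -0.0056  0.0781]
block [ 564  195   76   77 3930] [ 0.5435 -0.7807  0.0383]
block [458 197  11   8  75] [ 0.6115 -0.398   0.0494]
block [409 256   9  10  68] [ 0.4532 -0.2558  0.0435]
block [373 263   9  11  67] [ 0.4341 -0.1573  0.0434]
```

Emit:
{"op": "send_rows", "data": {
  "rows": [
    [[0, 0.094, 0], [-1, 0, -0.25], 1],
    [[0, 0.094, 0], [-1, 0, -0.25], 1],
    [[0, 0.094, 0], [-1, 0, -0.25], 1],
    [[0, 0.094, 0], [-1, 0, -0.25], 1]
  ],
  "force": 60
}}

```text
clock: 0.48
tcp_pos: [0.2215, -0.4854, 0.2309]
tool_rot: [-0.199, 2.125, -2.12]
contact_force: [0.9, 0.6, -1.2]
width: 0.0386
```

```bash
cat > s.py <<'E'
import numpy as np,sys
from rig import ctrl
from scipy.spatial.transform import Rotation as R
C=np.array([533.05,-53.73]);a=np.radians(10.52);B=np.array([[np.cos(a),-np.sin(a)],[np.sin(a),np.cos(a)]])
def st():
    o=ctrl.get_obs(); p=np.array(o["tcp_pos"])*1000; M=R.from_rotvec(o["tool_rot"]).as_matrix()
    b=B.T@(p[:2]-C); F=np.array(o["contact_force"]);fb=B.T@F[:2]
    print("t %.2f box xyz"%o["clock"],b.round(1),p[2].round(1),"F_box",fb.round(1),F[2].round(1),"w %.4f"%o["width"],"toolz ang",(np.degrees(np.arctan2(M[1,2],M[0,2]))+79.48).round(2),"tool y",M[:,1].round(3))
    return b,p,M
def to(xb,yb,z):
    b,p,M=st(); w=np.r_[B@[xb,yb]+C,z]; print("shift/100:",(M.T@(w-p)/100).round(3))
if __name__=="__main__":
    v=list(map(float,sys.argv[1:])); to(*v) if v else st()
E
python3 s.py 0 -268 108
```

```text
t 0.48 box xyz [-385.2 -367.5] 230.9 F_box [1.  0.4] -1.2 w 0.0386 toolz ang 0.23 tool y [ 0.001  0.002 -1.   ]
shift/100: [-3.854  1.235 -0.977]
```

Emit:
{"op": "send_rows", "data": {
  "rows": [
    [[0, 0, 0], [-1, 0, -0.26], 1],
    [[0, 0, 0], [-1, 0, -0.26], 1],
    [[0, 0, 0], [-1, 0, -0.26], 1]
  ]
}}

```text
clock: 0.73
tcp_pos: [0.3169, -0.4398, 0.2309]
tool_rot: [-0.199, 2.125, -2.119]
contact_force: [1.2, 0.1, 0.1]
width: 0.0009
```

Emit:
{"op": "send_rows", "data": {
  "rows": [
    [[0, 0, 0], [-1, 0, -0.26], 1],
    [[0, 0, 0], [-1, 0, -0.26], 1],
    [[0, 0, 0], [-1, 0, -0.26], 1]
  ]
}}

```text
clock: 0.98
tcp_pos: [0.4129, -0.3938, 0.2309]
tool_rot: [-0.2, 2.124, -2.117]
contact_force: [-0.5, -0.5, 0.1]
width: -0.0004
```

Emit:
{"op": "send_rows", "data": {
  "rows": [
    [[0, 0, 0], [-1, 0, -0.26], 1],
    [[0, 0, 0], [-1, 0, -0.26], 1],
    [[0, 0, 0], [-1, 0, -0.26], 1]
  ]
}}

```text
clock: 1.23
tcp_pos: [0.5088, -0.3475, 0.2308]
tool_rot: [-0.202, 2.124, -2.115]
contact_force: [0.6, -0.6, -0.2]
width: 0.0003
```

```bash
python3 s.py 0 -268 108
```

```text
t 1.23 box xyz [ -77.4 -284.4] 230.8 F_box [ 0.4 -0.7] -0.2 w 0.0003 toolz ang 0.48 tool y [ 0.002  0.004 -1.   ]
shift/100: [-0.773  1.23  -0.154]
```

Emit:
{"op": "send_rows", "data": {
  "rows": [
    [[0, 0.01, 0], [-0.77, 0, -0.15], 1],
    [[0, 0.01, 0], [-0.77, 0.2, -0.15], 1],
    [[0, 0.01, 0], [-0.77, 0.5, -0.15], 1],
    [[0, 0.01, 0], [-0.77, 0.8, -0.15], 1],
    [[0, 0.01, 0], [-0.77, 1, -0.15], 1],
    [[0, 0.01, 0], [-0.77, 1, -0.15], 1]
  ]
}}

```text
clock: 1.73
tcp_pos: [0.58, -0.3168, 0.1258]
tool_rot: [-0.204, 2.137, -2.115]
contact_force: [0.5, -0.3, -0.3]
width: 0.0002
```

```bash
python3 s.py 0 -268 109; python3 -c "
from h import *
c=shot('scene','scene1');cv2.imwrite('pics/s1.png',cv2.resize(c['frame'][150:350,130:430,::-1],None,fx=2.5,fy=2.5))"
```

```text
t 1.73 box xyz [  -1.9 -267.2] 125.8 F_box [ 0.5 -0.4] -0.3 w 0.0002 toolz ang 0.18 tool y [-0.006  0.01  -1.   ]
shift/100: [-0.019  0.168  0.01 ]
```

View pics/s1.png

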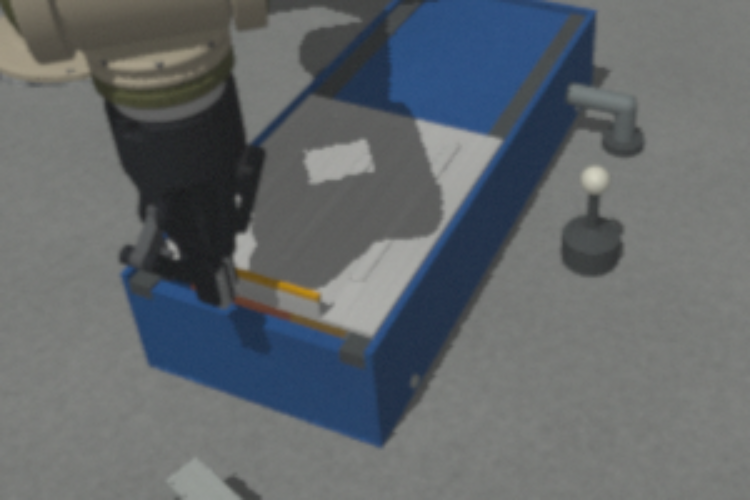

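The fingers stand just outside the yellow flange (about (235,285) in the crop), over the end wall and clear of it. I'll lower 17 mm and make a gentle first contact.

Emit:
{"op": "send_rows", "data": {
  "rows": [
    [[0, 0, 0], [-0.02, 0.17, 0], 1],
    [[0, 0, 0], [-0.02, 0.17, -0.02], 1],
    [[0, 0, 0], [-0.02, 0.17, -0.08], 1],
    [[0, 0, 0], [-0.02, 0.17, -0.15], 1],
    [[0, 0, 0], [-0.02, 0.17, -0.22], 1],
    [[0, 0, 0], [-0.02, 0.17, -0.3], 1],
    [[0, 0, 0], [-0.02, 0.17, -0.4], 1],
    [[0, 0, 0], [-0.02, 0.17, -0.5], 1]
  ]
}}

```text
clock: 2.45
tcp_pos: [0.5739, -0.2679, 0.1135]
tool_rot: [-0.197, 2.128, -2.119]
contact_force: [0.9, -4.8, 4.4]
width: 0.0001
```

```bash
python3 s.py 0 -20 109; python3 -c "
from h import *
c=shot('scene','scene2');cv2.imwrite('pics/s2.png',cv2.resize(c['frame'][130:330,130:430,::-1],None,fx=2.5,fy=2.5))"
```

```text
t 2.45 box xyz [   1. -218.] 113.5 F_box [-0.  -4.9] 4.4 w 0.0001 toolz ang 0.15 tool y [ 0.     0.004 -1.   ]
shift/100: [ 0.005  0.054 -1.98 ]
```

View pics/s2.png

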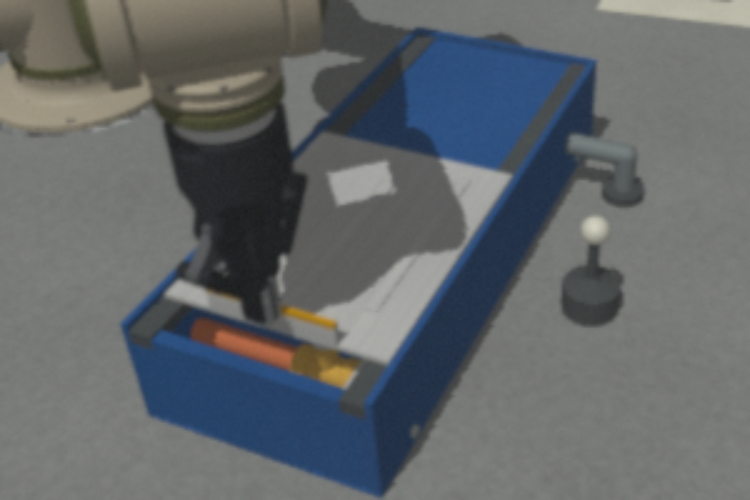

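The cover has moved, the red lever is showing at the -y place, and the push takes about 5 N. I'll keep pushing and hold the tip a little lower.

Emit:
{"op": "send_rows", "data": {
  "rows": [
    [[0, 0, 0], [0, 0.03, -0.1], 1],
    [[0, 0, 0], [0, 0.03, -0.22], 1],
    [[0, 0, 0], [0, 0.03, -0.35], 1],
    [[0, 0, 0], [0, 0.03, -0.48], 1],
    [[0, 0, 0], [0, 0.03, -0.6], 1],
    [[0, 0, 0], [0, 0.03, -0.73], 1],
    [[0, 0, 0], [0, 0.03, -0.86], 1],
    [[0, 0, 0], [0, 0.03, -0.96], 1]
  ]
}}

```text
clock: 3.17
tcp_pos: [0.5569, -0.1724, 0.1134]
tool_rot: [-0.194, 2.121, -2.12]
contact_force: [2.1, -8.6, 11.2]
width: -0.0
```

```bash
python3 s.py 0 -20 109
```

```text
t 3.17 box xyz [   1.8 -121. ] 113.4 F_box [ 0.5 -8.9] 11.2 w -0.0000 toolz ang 0.22 tool y [ 0.005  0.001 -1.   ]
shift/100: [ 0.015  0.044 -1.01 ]
```

Emit:
{"op": "send_rows", "data": {
  "rows": [
    [[0, 0, 0], [0, -0.01, -0.05], 1],
    [[0, 0, 0], [0.01, -0.01, -0.17], 1],
    [[0, 0, 0], [0.02, -0.01, -0.3], 1],
    [[0, 0, 0], [0.02, -0.01, -0.42], 1],
    [[0, 0, 0], [0.02, -0.01, -0.54], 1],
    [[0, 0, 0], [0.02, -0.01, -0.65], 1],
    [[0, 0, 0], [0.02, -0.01, -0.73], 1],
    [[0, 0, 0], [0.02, -0.01, -0.8], 1]
  ]
}}

```text
clock: 3.83
tcp_pos: [0.5398, -0.093, 0.1143]
tool_rot: [-0.195, 2.121, -2.12]
contact_force: [0.4, -3.8, 2.3]
width: -0.0002
```

```bash
python3 s.py 0 -20 113; cat > fl.py <<'E'
from h import *
from s import B,C
import sys
c=shot("scene",sys.argv[1]); hsv=cv2.cvtColor(c["frame"],cv2.COLOR_RGB2HSV); w=ray(c,np.argwhere(np.ones((400,640)))[:,::-1],.12)[:,:2]*1000
b=((w-C)@B).reshape(400,640,2)
h,s,v=cv2.split(hsv)
y=(h>12)&(h<30)&(s>150)&(v>90)&(abs(b[...,0])<62)&(b[...,1]>-250)&(b[...,1]<40)
n,l,st_,ce=cv2.connectedComponentsWithStats(y.astype(np.uint8))
for i in range(1,n):
    if st_[i,4]>8: q=b[l==i]; print("yellow",st_[i].tolist(),"box mean",q.mean(0).round(1),"min",q.min(0).round(1),"max",q.max(0).round(1))
E
python3 fl.py scene3
```

```text
t 3.83 box xyz [ -0.5 -39.8] 114.3 F_box [-0.3 -3.8] 2.3 w -0.0002 toolz ang 0.26 tool y [ 0.005  0.001 -1.   ]
shift/100: [-0.006  0.013 -0.198]
yellow [260, 194, 14, 4, 25] box mean [-34.9 -35.2] min [-51.9 -38. ] max [-20.  -32.1]
yellow [287, 200, 18, 5, 38] box mean [ 32.1 -34.2] min [ 13.1 -37.7] max [ 52.9 -30.4]
yellow [270, 238, 13, 12, 90] box mean [  53.5 -165. ] min [  43. -181.] max [  61.8 -150.9]
yellow [247, 268, 12, 7, 51] box mean [  52.1 -244.7] min [  43.1 -250. ] max [  61.9 -238.2]
```

View pics/scene3.png

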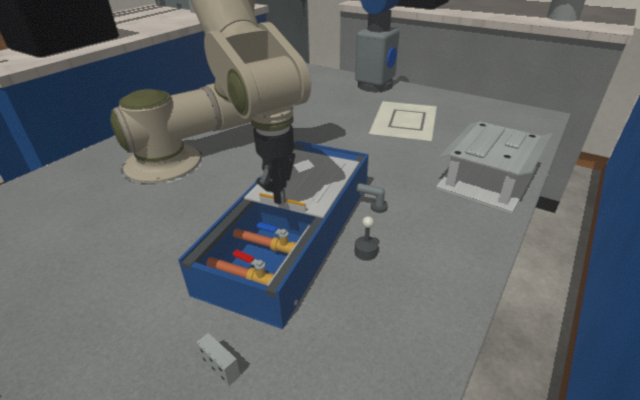

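The flange is now near box y -36 (about (283,201)). The red lever is at (243,257), so its stem is at y -185; blue is at (268,229). I have about 40 mm to go and will slow down.

Emit:
{"op": "send_rows", "data": {
  "rows": [
    [[0, 0, 0], [0, 0.01, -0.05], 1],
    [[0, 0, 0], [0, 0.01, -0.12], 1],
    [[0, 0, 0], [0, 0.01, -0.19], 1],
    [[0, 0, 0], [0, 0.01, -0.25], 1],
    [[0, 0, 0], [0, 0.01, -0.3], 1],
    [[0, 0, 0], [0, 0.01, -0.34], 1],
    [[0, 0, 0], [0, 0.01, -0.36], 1]
  ]
}}

```text
clock: 4.47
tcp_pos: [0.5328, -0.0564, 0.1135]
tool_rot: [-0.196, 2.122, -2.119]
contact_force: [0.7, -5.8, 3.9]
width: -0.0001
```

```bash
python3 s.py 0 0 113; python3 fl.py scene4
```

```text
t 4.47 box xyz [-0.7 -2.6] 113.5 F_box [-0.3 -5.8] 3.9 w -0.0001 toolz ang 0.29 tool y [ 0.004  0.002 -1.   ]
shift/100: [-0.007  0.005 -0.026]
yellow [268, 185, 14, 4, 25] box mean [-35.3   2.5] min [-52.8  -0.6] max [-19.9   5.7]
yellow [294, 190, 18, 6, 38] box mean [32.2  3.3] min [12.2 -0.3] max [53.3  7.3]
yellow [270, 238, 12, 11, 89] box mean [  53.4 -164.8] min [  43. -180.] max [  61.8 -151.6]
yellow [247, 268, 12, 7, 53] box mean [  52.1 -244.5] min [  43.1 -250. ] max [  61.9 -237.6]
```

Emit:
{"op": "send_rows", "data": {
  "rows": [
    [[0, 0, 0], [0, 0, -0.01], 1],
    [[0, 0, 0], [0, 0, -0.02], 1],
    [[0, 0, 0], [0, 0, -0.03], 1],
    [[0, 0, 0], [0, 0, -0.035], 1]
  ]
}}

```text
clock: 4.85
tcp_pos: [0.5323, -0.0557, 0.1135]
tool_rot: [-0.196, 2.116, -2.125]
contact_force: [-0.4, -20.7, 1.3]
width: -0.0001
```

```bash
python3 s.py 0 0 113
```

```text
t 4.85 box xyz [-1.1 -1.8] 113.5 F_box [ -4.2 -20.3] 1.3 w -0.0001 toolz ang 0.29 tool y [ 0.004 -0.004 -1.   ]
shift/100: [-0.011  0.005 -0.018]
```

The force rose to 20 N with no further movement, so the cover is on the stop. I'll back off and rise, then look.

Emit:
{"op": "send_rows", "data": {
  "rows": [
    [[0, 0, 0], [0, 0, 0.1], 1],
    [[0, 0, 0], [0, 0, 0.3], 1],
    [[0, 0, 0], [0, -0.3, 0.4], 1],
    [[0, 0, 0], [0, -0.7, 0.7], 1],
    [[0, 0, 0], [0.2, -0.7, 1], 1],
    [[0, 0, 0], [0.2, -0.7, 1], 1],
    [[0, 0, 0], [0.2, -0.7, 1], 1]
  ]
}}

```text
clock: 5.43
tcp_pos: [0.5303, -0.1582, 0.1834]
tool_rot: [-0.194, 2.12, -2.125]
contact_force: [-0.1, 0.2, -0.5]
width: -0.0001
```

Emit:
{"op": "send_rows", "data": {
  "rows": [
    [[0, 0, 0], [0, 0, 0.3], 1],
    [[0, 0, 0], [0, 0, 0.7], 1],
    [[0, 0, 0], [0, 0, 1], 1],
    [[0, 0, 0], [0, 0, 1], 1]
  ]
}}

```text
clock: 5.77
tcp_pos: [0.5491, -0.2597, 0.1815]
tool_rot: [-0.193, 2.124, -2.126]
contact_force: [0.2, 0.5, -0.3]
width: -0.0003
```

```bash
python3 s.py -20 -218 66; python3 fl.py scene5; cat > lv.py <<'E'
from h import *
from s import B,C
import sys
for cam in("top","scene"):
    c=shot(cam,cam+sys.argv[1]); h,s,v=cv2.split(cv2.cvtColor(c["frame"],cv2.COLOR_RGB2HSV))
    w=ray(c,np.argwhere(np.ones((400,640)))[:,::-1],.080)[:,:2]*1000
    b=((w-C)@B).reshape(400,640,2)
    win=(abs(b[...,0])<80)&(b[...,1]>-250)&(b[...,1]<-5)
    for nm,m in(("red",((h<4)|(h>174))&(s>170)&(v>70)),("blue",(h>104)&(h<122)&(s>190)&(v>125))):
        n,l,S,_=cv2.connectedComponentsWithStats((m&win).astype(np.uint8))
        for i in range(1,n):
            if S[i,4]>12:
                q=b[l==i].astype(np.float32); print(cam,nm,S[i].tolist(),q.mean(0).round(1),cv2.minAreaRect(q))
E
python3 lv.py 5
python3 -c "
import cv2
a=cv2.imread('pics/top5.png')[150:310,220:460];b=cv2.imread('pics/scene5.png')[130:330,170:400]
cv2.imwrite('pics/c5.png',cv2.vconcat([cv2.resize(a,(450,300)),cv2.resize(b,(450,391))])[:,:][:600] if 0 else cv2.hconcat([cv2.resize(a,(400,267)),cv2.resize(b,(307,267))]))"
```

```text
t 5.77 box xyz [ -21.8 -205.4] 181.5 F_box [0.3 0.5] -0.3 w -0.0003 toolz ang -0.03 tool y [ 0.001 -0.001 -1.   ]
shift/100: [-0.017  1.155  0.125]
yellow [268, 184, 43, 11, 70] box mean [-5.8  3.5] min [-54.8   0.2] max [49.7  7.1]
yellow [247, 268, 12, 7, 52] box mean [  52.2 -244.7] min [  43.1 -250. ] max [  61.9 -238.2]
scene red [233, 250, 21, 12, 125] [ -11.2 -183.3] ((-11.347349166870117, -183.61752319335938), (16.06858253479004, 43.66270065307617), 81.31893157958984)
```

View pics/c5.png

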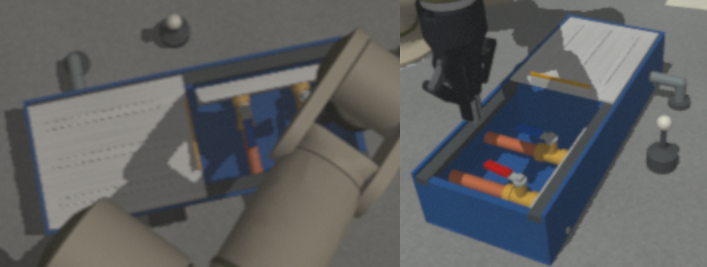

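```bash
python3 - <<'E'
from h import *
from s import B,C
for cam in("top","scene"):
    f=cv2.imread(f"pics/{cam}5.png").astype(np.float32); c=shot(cam); K=np.array(c["intrinsics"]); A=att(c); o=np.array(c["origin"])
    def samp(z,ys,xs):
        g=np.array([[x,y] for y in ys for x in xs],float); w=np.c_[g@B.T+C,np.full(len(g),z*1000)]/1000
        p=(w-o)@A; u=p[:,0]/p[:,2]*K[0,0]+K[0,2]; v=p[:,1]/p[:,2]*K[1,1]+K[1,2]
        s=cv2.remap(f,u.astype(np.float32)[None],v.astype(np.float32)[None],1)[0]
        return (s[:,2]).reshape(len(ys),-1)   # red channel: cover bright, blue dark
    for z in(.1,):
        ys=np.arange(225,266,2.); r=samp(z,ys,np.arange(0,60,5.)); print(cam,"+y end",z,list(zip(ys.astype(int).tolist(),r.mean(1).round().astype(int).tolist())))
E
```

```text
top +y end 0.1 [(225, 145), (227, 145), (229, 145), (231, 146), (233, 146), (235, 145), (237, 146), (239, 145), (241, 146), (243, 146), (245, 145), (247, 137), (249, 117), (251, 88), (253, 65), (255, 57), (257, 60), (259, 63), (261, 64), (263, 64), (265, 64)]
scene +y end 0.1 [(225, 172), (227, 173), (229, 173), (231, 173), (233, 173), (235, 173), (237, 173), (239, 172), (241, 169), (243, 161), (245, 145), (247, 124), (249, 104), (251, 88), (253, 78), (255, 78), (257, 85), (259, 93), (261, 99), (263, 104), (265, 106)]
```

The top camera puts the cover's +y edge at box y ≈ 250 against a nominal 249, so the cover is home. Now I lower beside the red lever, on its -y side.

Emit:
{"op": "send_rows", "data": {
  "rows": [
    [[0, 0, 0], [-0.02, 0, 0.13], 1],
    [[0, 0, 0], [-0.02, 0.2, 0.13], 1],
    [[0, 0, 0], [-0.02, 0.5, 0.13], 1],
    [[0, 0, 0], [-0.02, 0.8, 0.13], 1],
    [[0, 0, 0], [-0.02, 0.85, 0.13], 1],
    [[0, 0, 0], [-0.02, 0.9, 0.13], 1]
  ]
}}

```text
clock: 6.52
tcp_pos: [0.5532, -0.2659, 0.0925]
tool_rot: [-0.2, 2.123, -2.121]
contact_force: [1.0, -0.3, 0.6]
width: -0.0001
```

```bash
python3 s.py -20 -218 59
```

```text
t 6.52 box xyz [ -18.9 -212.3] 92.5 F_box [ 0.9 -0.5] 0.6 w -0.0001 toolz ang 0.29 tool y [ 0.     0.001 -1.   ]
shift/100: [0.011 0.335 0.058]
```

Emit:
{"op": "send_rows", "data": {
  "rows": [
    [[0, 0, 0], [0.01, 0, 0.06], 1],
    [[0, 0, 0], [0.01, 0.1, 0.06], 1],
    [[0, 0, 0], [0.01, 0.2, 0.06], 1],
    [[0, 0, 0], [0.01, 0.28, 0.06], 1],
    [[0, 0, 0], [0.01, 0.33, 0.06], 1],
    [[0, 0, 0], [0.01, 0.33, 0.06], 1]
  ]
}}

```text
clock: 7.02
tcp_pos: [0.5529, -0.2716, 0.0583]
tool_rot: [-0.202, 2.125, -2.12]
contact_force: [0.1, 0.3, -0.2]
width: -0.0002
```

```bash
python3 s.py -20 -218 59;  python3 -c "
from h import *
c=shot('scene','scene6');cv2.imwrite('pics/s6.png',cv2.resize(c['frame'][150:330,170:400,::-1],None,fx=3,fy=3))"
python3 - <<'E'
import numpy as np
# finger-centre path relative to stem (25,-185), box axes
for t in np.radians([10,25,40,55,70,80,90,94]):
    u=np.array([-np.cos(t),np.sin(t)]);p=np.array([np.sin(t),np.cos(t)])
    h=11*abs(p[0])+14.5*abs(p[1]); print(round(np.degrees(t)),(np.array([25,-185])+45*u-(7+h)*p).round(1))
E
```

```text
t 7.02 box xyz [ -20.3 -217.8] 58.3 F_box [0.2 0.2] -0.2 w -0.0002 toolz ang 0.28 tool y [-0.001  0.002 -1.   ]
shift/100: [-0.003 -0.007  0.002]
10 [ -23.3 -200. ]
25 [ -26.3 -188.4]
40 [ -25.7 -175.4]
55 [ -20.7 -162.1]
70 [ -11.3 -150.3]
80 [  -2.9 -144.2]
90 [   7. -140.]
94 [   9.2 -138.8]
```

View pics/s6.png

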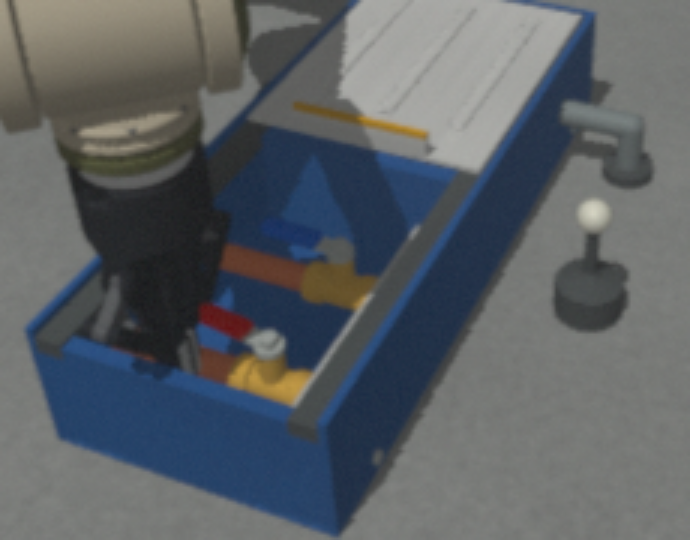

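The fingers are in the well on the -y side of the red lever, at (225,320), and clear of the blue lever at (290,232). I'll push round the arc.

Emit:
{"op": "send_rows", "data": {
  "rows": [
    [[0, 0, 0], [0.02, 0, -0.1], 1],
    [[0, 0, 0], [0.03, 0, -0.18], 1],
    [[0, 0, 0], [0.05, 0, -0.24], 1],
    [[0, 0, 0], [0.06, 0, -0.29], 1],
    [[0, 0, 0], [0.06, 0, -0.36], 1],
    [[0, 0, 0], [0.05, 0, -0.42], 1],
    [[0, 0, 0], [0.03, 0, -0.49], 1],
    [[0, 0, 0], [0, 0, -0.56], 1]
  ]
}}

```text
clock: 7.73
tcp_pos: [0.5428, -0.2172, 0.06]
tool_rot: [-0.199, 2.121, -2.123]
contact_force: [-0.4, -5.2, -0.1]
width: 0.0001
```

```bash
python3 s.py -11 -150 59; python3 lv.py 7
```

```text
t 7.73 box xyz [ -20.2 -162.5] 60.0 F_box [-1.3 -5. ] -0.1 w 0.0001 toolz ang 0.28 tool y [ 0.001 -0.001 -1.   ]
shift/100: [-0.093  0.01  -0.125]
scene red [252, 242, 9, 16, 91] [   3.9 -158.8] ((3.1506481170654297, -157.6186065673828), (12.251319885253906, 44.53593063354492), 39.09242248535156)
```

Emit:
{"op": "send_rows", "data": {
  "rows": [
    [[0, 0, 0], [-0.05, 0, -0.07], 1],
    [[0, 0, 0], [-0.09, 0, -0.12], 1],
    [[0, 0, 0], [-0.13, 0, -0.155], 1],
    [[0, 0, 0], [-0.17, 0, -0.18], 1],
    [[0, 0, 0], [-0.21, 0, -0.2], 1],
    [[0, 0, 0], [-0.24, 0, -0.21], 1],
    [[0, 0, 0], [-0.26, 0, -0.22], 1]
  ]
}}

```text
clock: 8.42
tcp_pos: [0.5638, -0.1894, 0.0598]
tool_rot: [-0.203, 2.123, -2.121]
contact_force: [-4.5, -4.6, -0.1]
width: 0.0001
```

```bash
python3 s.py 8 -140 59; python3 lv.py 8
```

```text
t 8.42 box xyz [   5.5 -139. ] 59.8 F_box [-5.3 -3.7] -0.1 w 0.0001 toolz ang 0.36 tool y [-0.001  0.001 -1.   ]
shift/100: [-0.025  0.008  0.01 ]
scene red [261, 243, 14, 15, 97] [  26.3 -150.2] ((26.18563461303711, -149.6339874267578), (13.310961723327637, 43.07780838012695), 2.026514768600464)
```

Emit:
{"op": "send_rows", "data": {
  "rows": [
    [[0, 0, 0], [-0.015, 0, 0], 1],
    [[0, 0, 0], [-0.03, 0, 0], 1],
    [[0, 0, 0], [-0.04, 0, 0], 1],
    [[0, 0, 0], [-0.04, 0, 0], 1]
  ]
}}

```text
clock: 8.85
tcp_pos: [0.5664, -0.1883, 0.0597]
tool_rot: [-0.207, 2.126, -2.121]
contact_force: [-11.6, -2.2, 5.8]
width: -0.0003
```

```bash
python3 s.py 8 -140 59; python3 lv.py 9
```

```text
t 8.85 box xyz [   8.2 -138.4] 59.7 F_box [-11.8  -0. ] 5.8 w -0.0003 toolz ang 0.37 tool y [-0.004  0.002 -1.   ]
shift/100: [0.002 0.006 0.016]
scene red [262, 243, 14, 15, 97] [  28.3 -149.5] ((28.562164306640625, -149.2322998046875), (13.833020210266113, 43.68592071533203), 3.5747363567352295)
```

Emit:
{"op": "send_rows", "data": {
  "rows": [
    [[0, 0, 0], [-0.02, 0, 0], 1],
    [[0, 0, 0], [-0.035, 0, 0], 1],
    [[0, 0, 0], [-0.035, 0, 0], 1]
  ]
}}

```text
clock: 9.2
tcp_pos: [0.5665, -0.1882, 0.0596]
tool_rot: [-0.216, 2.13, -2.124]
contact_force: [-20.6, -7.0, 8.0]
width: 0.0002
```

```bash
python3 s.py 8 -140 59
```

```text
t 9.20 box xyz [   8.3 -138.3] 59.6 F_box [-21.5  -3.1] 8.0 w 0.0002 toolz ang 0.37 tool y [-0.012  0.002 -1.   ]
shift/100: [0.003 0.006 0.017]
```

It's against its stop: the force is 21 N with no motion. I'll back away in -x, then go straight up and clear.

Emit:
{"op": "send_rows", "data": {
  "rows": [
    [[0, 0, 0], [0.1, 0, 0], 1],
    [[0, 0, 0], [0.25, 0, 0.02], 1],
    [[0, 0, 0], [0.25, 0, 0.02], 1],
    [[0, 0, 0], [0.25, -0.3, 0.02], 1],
    [[0, 0, 0], [0.25, -0.6, 0.02], 1],
    [[0, 0, 0], [0.25, -1, 0.02], 1],
    [[0, 0, 0], [0.25, -1, 0.02], 1]
  ]
}}

```text
clock: 9.78
tcp_pos: [0.5468, -0.196, 0.1674]
tool_rot: [-0.204, 2.118, -2.126]
contact_force: [-0.1, -0.6, 0.9]
width: 0.0002
```

Emit:
{"op": "send_rows", "data": {
  "rows": [
    [[0, 0, 0], [0, -0.7, 0], 1],
    [[0, 0, 0], [0.3, -0.9, 0.3], 1],
    [[0, 0, 0], [0.8, -0.9, 0.8], 1],
    [[0, 0, 0], [1, -0.9, 1], 1],
    [[0, 0, 0], [1, -0.9, 1], 1],
    [[0, 0, 0], [1, -0.9, 1], 1]
  ]
}}

```text
clock: 10.28
tcp_pos: [0.4658, -0.3172, 0.2591]
tool_rot: [-0.197, 2.116, -2.131]
contact_force: [1.0, -0.7, 0.1]
width: 0.0002
```

Emit:
{"op": "send_rows", "data": {
  "rows": [
    [[0, 0, 0], [0.5, 0, 0.5], 1],
    [[0, 0, 0], [1, 0, 1], 1],
    [[0, 0, 0], [1, 0, 1], 1],
    [[0, 0, 0], [1, 0, 1], 1],
    [[0, 0, 0], [1, 0, 1], 1]
  ]
}}

```text
clock: 10.7
tcp_pos: [0.3843, -0.4371, 0.2593]
tool_rot: [-0.192, 2.118, -2.134]
contact_force: [0.3, 0.1, -0.9]
width: 0.0001
```

```bash
python3 s.py; python3 lv.py 10; python3 fl.py scene10; python3 m.py | tail -8; python3 -c "
import cv2
a=cv2.imread('pics/top10.png')[150:310,220:480];b=cv2.imread('pics/scene10.png')[130:390,170:420]
cv2.imwrite('pics/c10.png',cv2.hconcat([cv2.resize(a,(390,400)),cv2.resize(b,(385,400))]))"
```

```text
t 10.70 box xyz [-216.2 -349.8] 259.3 F_box [0.3 0. ] -0.9 w 0.0001 toolz ang -0.13 tool y [ 0.002 -0.007 -1.   ]
scene red [262, 243, 14, 15, 101] [  27.9 -149.8] ((27.705219268798828, -149.5358428955078), (43.03862380981445, 14.283568382263184), 89.0469741821289)
scene blue [257, 223, 19, 9, 92] [-11.9 -88.5] ((-12.53641128540039, -88.75961303710938), (15.61230182647705, 43.35972595214844), 89.59387969970703)
yellow [268, 184, 44, 12, 78] box mean [0.7 3.5] min [-52.8   0.2] max [53.3  6.7]
yellow [271, 238, 11, 10, 50] box mean [  53.8 -159.6] min [  43.  -174.9] max [  61.8 -151.6]
yellow [247, 269, 12, 6, 48] box mean [  52.6 -245.1] min [  43.1 -250. ] max [  61.9 -239. ]
ball [279 284   8  10  25] [0.3894 0.0911 0.0721]
block [ 564  195   76   78 3909] [ 0.5438 -0.7805  0.0383]
block [458 197  11   8  75] [ 0.6114 -0.3965  0.0489]
block [338 198  68  57 737] [ 0.6028 -0.1334  0.049 ]
block [421 198  13  44 100] [ 0.5558 -0.2965  0.0459]
block [398 211  16  36 292] [ 0.5425 -0.2397  0.0438]
block [409 256   9  10  68] [ 0.4532 -0.2563  0.0428]
block [373 263   9  11  67] [ 0.4341 -0.1575  0.0426]
```

View pics/c10.png

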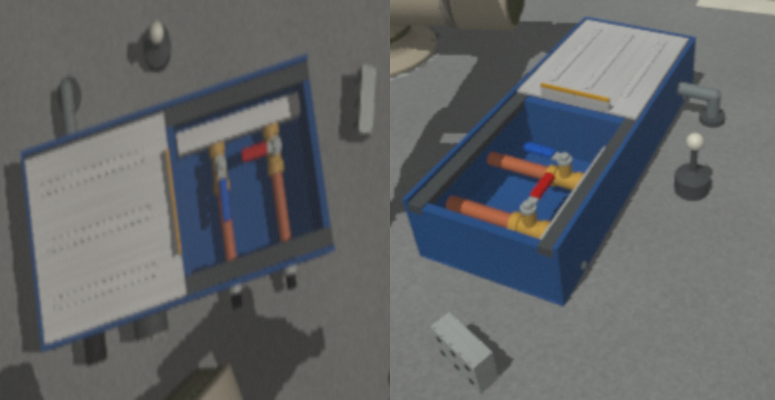

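The picture shows the cover home on the closed end, with the flange just past the well edge. The red lever at (258,152) left / (543,185) right is square across its pipe and the blue lever lies along its own. The ball and block stand where they were and the arm is clear, so I'm handing in.

```bash
python3 -c "
from rig import ctrl
print(ctrl.sign_off())"
```

```text
the job is handed in; nothing more can be done
None
```

The job is done and handed in at about 11 s of robot time: the cover is on the closed end, both valves are uncovered, and the red valve is shut. I pushed the cover by its flange until it met the stop, then pushed the red lever clockwise round to its own stop and moved the arm clear.

**Last checks**
- **Cover:** the push force rose to about 20 N with no further movement. The top camera, read before the valve push, put the cover's +y edge at box y ≈ 250 mm (nominal 249). The scene camera put the edge at about 248 mm and the flange about 2 mm short of nominal, roughly the calibration error. The flange reading did not change after the valve push.
- **Red lever:** it reached its stop at about 21 N with no motion. After I let go it measured within about 1° of square.
- **Blue lever:** it lies along its pipe, within its starting range, and was never touched. I had no measured starting angle to compare it with.
- **Block:** unmoved to within about 1.5 mm, which is within measurement noise.
- **Ball:** it looks unmoved, but I checked it only by eye because my depth search did not pick it out.

While pushing the cover, the fingers rode about 5 mm higher than commanded and met up to 11 N of upward force, probably against the flange edge. I raised the tool slightly and the force fell; the cover stayed in its guides.

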